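# Slide a plaque to the fence and lay the straightedge along it

## Robot

A 7-joint arm with a two-finger parallel gripper is mounted at the origin on the work surface. World frame = base frame: x ahead of the robot, y to its left, z up, the work surface at z = 0. Lengths are in m, angles in rad, forces in N, time in s.
With the tool pointing down it reaches from about 0.425 to 0.925 m from the base axis. Payload 6.8 kg.
Tool frame: the origin (TCP) lies midway between the tips of the shut fingers; the grasp point (between the pads) lies 19 mm behind it; z points along the fingers, y is the direction in which the jaws open and shut (so a half turn about z gives the same grasp; the last joint's range is limited). The gripper opens to 85 mm and grips with 20 to 120 N. Pads are 22 mm wide; open, the fingers measure 114 mm over their backs; the gripper's body (76 mm by 85 mm) begins 54 mm behind the grasp point. The pads swing forward as they close: fully open they stand 13 mm farther back than shut.
Start: joints at [-1.266, 0.477, 0.022, 1.555, -0.011, 1.109, -0.083], TCP at [0.271, 0.618, 0.231] pointing down, gripper open.
Joint ranges: [-2.96, 2.96], [-0.34, 2.1], [-1.41, 1.46], [0.24, 2.44], [-1.37, 4.51], [0.17, 1.92], [-2.96, 2.96]. Speed limits (rad/s): [2.39, 2.39, 3.14, 3.14, 3.14, 3.14, 3.14].

## Interface

Orientations are given as a unit quaternion [w, x, y, z].
In Python, from station import * gives the robot as it stands. The module is installed in compiled form; this text tells all that it offers.
- The arm moves only by the tool jog_arm, never from a script. Its arguments are lists of equal length, an entry for each row: "dp": the shift along the tool's x, y, z in units of 25 mm (1.0 is 25 mm), a list of three; "angular": the turn, a rotation vector about the tool's x, y, z in units of 5 degrees (1.0 is 5 degrees), a list of three; "claw": the finger opening in mm, from 0 to 85.4. A call has exactly 5 rows; each row is the pose to reach, as a shift and turn from the pose commanded when the call began, along the tool's axes at that moment; what a row does not reach only later rows make up. A row lasts 1/10 s, in which the tool goes at most 50 mm and 8.59 degrees, less where a joint would pass 70% of its speed; a pose out of reach is approached as far as the arm can. A call with a gripper value outside its range is refused whole. The fingers move at their own pace and stop on an object; "grip_force" is the grip in N (left out, the last holds). Time passes only in rows, so rows that repeat a pose let the fingers close, or fill a call up. It gives the time, the measured TCP pose, the force and the opening at its end, in the units of the state.
- get_obs(): the state, without advancing time (a new reading comes with each control period).
- read_camera(name): name is "scene" or "top"; returns a dict with "pixels" (384x512x3 uint8, blue, green, red), "camera_matrix" (3x3 intrinsics, pixels), "rvec" (rotation vector, rad) and "tvec" (3), from world to camera coordinates, as OpenCV has them. Camera axes: x right, y down, z forward; pixel columns grow to the right and rows downward; lengths in m; the calibration is good to about 2 mm. A picture is of the moment at which its call begins. There is no depth.
- hand_in(): hands the job in, once; it reports no verdict.
The state is a dict: "t": time; "q": joint angles; "joint_vel": joint speeds; "joint_torque": joint torques, N m; "eef_pos": TCP position; "tool_rot": TCP orientation; "contact_force": force on the tool from outside, world axes, zero at the start; "torque": the same for the moment, N m; "gripper_width": opening from 0.0 (shut) to 1.0 (fully open).
Only numpy, scipy, OpenCV 4.12 (cv2) and the standard library are available. Lean on these libraries where they do the work, as an engineer would, in place of code of your own. Each camera call takes 0.05 s, during which the arm holds its last target.

## Task

Set up the blank red plaque for marking out: push it across the table, without lifting it, until its long edge is flush against the wooden fence and it lies between the two blue tape lines. Then lay the straightedge flat on the table, flush along the plaque's free long edge and roughly centred on it, and let go. Leave the finished plaques, jars, cup and sanding block where they are.

Things in the scene. Friction and masses are not known exactly. Their poses are not given: they have to be found in the camera images.
- plaque: Sizes in mm. The blank plaque: dark red lacquered wood, 200 long (own x) x 90 wide (own y) x 20 thick, no gold line, about 0.27 kg, loose, flat on the table. Too wide to be gripped. Origin: centre of its underside. It starts to the right (-y) of the fence, its x axis roughly along the fence's x axis (within about 35 degrees).
- fence: Sizes in mm. Fixed pale wooden batten, 280 long (own x), 30 wide, 18 high, with two flat steel screw heads 4 high on top. Origin: middle of its straight working face, at table height; the face looks to the fence's own -y, towards the plaque, and the wood lies on the +y side. Two thin flat blue tape lines on the table run out from the face at x = -117 and x = +117 (6 wide, 100 long, no height to speak of).
- spot (a point): Sizes in mm. Where the centre of the plaque's underside belongs: 45 out from the fence's face (own -y), midway between the two blue lines. Axes as the fence's.
- straightedge: Sizes in mm. Aluminium straightedge, 260 long (own x) x 45 wide (own y) x 6 thick, loose, flat on the table on the far (+y) side of the fence, about 0.22 kg; same both ways round. On its middle stands a black grip post 30 (along x) x 24 (along y), its top 46 above the table. Origin: centre of its underside.
- finished_a: Bystander, loose, sizes in mm: finished plaque, 200 x 90 x 20, dark red with a thin gold border line on top, lying flat at the right of the table. Origin: centre of its underside. Leave it where it is.
- finished_b: Bystander, loose, sizes in mm: second finished plaque like finished_a, farther from the robot. Origin: centre of its underside. Leave it where it is.
- gold_jar: Bystander, loose, sizes in mm: capped jar of gold paint, 56 diameter, 60 high, along the far edge of the yellow work area. Origin: centre of its underside. Leave it where it is.
- varnish_jar: Bystander, loose, sizes in mm: capped amber jar, 56 diameter, 70 high, in the same row as gold_jar. Origin: centre of its underside. Leave it where it is.
- water_cup: Bystander, loose, sizes in mm: blue ceramic cup, 72 diameter, 80 high, in the same row. Origin: centre of its underside. Leave it where it is.
- sanding_block: Bystander, loose, sizes in mm: cork block 50 x 90 x 30, at the near right corner of the yellow work area. Origin: centre of its underside. Leave it where it is.
Mind the look-alikes: they are no part of the job. What is shaped like the plaque but orange or purple is not meant.

How it is judged:
On the way:
1. the plaque lies flush against the fence between the blue lines (y of plaque in the frame of fence above -0.049 m and x of plaque in the frame of fence between -0.015 and 0.015 m and angle between the x axis of plaque and the x axis of fence, either way round below 0.04 rad and height (world z) of plaque below 0.004 m), for 0.2 s.
At the end, for the whole second after the job is handed in: Plaque flat, long edge within 4 mm of the fence and parallel within 0.04 rad, centre within 15 mm of the spot along the fence; straightedge flat on the table along the plaque's free long edge (gap under 4 mm, parallel within 0.035 rad, middles within 40 mm); both at rest (all of step 1 and y of straightedge in the frame of plaque between -0.0715 and -0.06 m and x of straightedge in the frame of plaque between -0.04 and 0.04 m and angle between the x axis of straightedge and the x axis of plaque, either way round below 0.035 rad and height (world z) of straightedge below 0.004 m and angle between straightedge's own z axis and vertical below 0.06 rad and linear speed of each of plaque, straightedge below 0.01 m/s); the robot touches nothing.
It fails at once if the plaque is lifted or tipped (raised over 15 mm or tilted over 0.2 rad) (height (world z) of plaque above 0.015 m or angle between plaque's own z axis and vertical above 0.2 rad).
It fails at once if a bystander is moved over 30 mm (distance of any of finished_a, finished_b, gold_jar, varnish_jar, water_cup, sanding_block from where it was at the start of the episode above 0.03 m).
It also fails if it takes over 67 s, if anything falls off the work surface, if the arm or the gripper's body presses on something with over 40 N, if the wrist force passes 120 N, or if a joint passes its speed limit or range.

## Working session

There is one attempt and no reset: what is moved stays moved. The work goes in short steps, Python scripts to look and compute and a tool call to move; the robot and the scene stay as the last step left them, time stands still between calls to the robot, and variables do not carry over. Pictures are saved under pics/ and viewed, and the job is handed in when it is done.

Besides the shell and the picture viewer there is one more tool, called after "Request:" as name(argument=value, ...), one argument or row to a line, values as JSON. jog_arm: Moves the arm, as the interface text tells. Its arguments: {"type":"object","properties":{"dp":{"type":"array","items":{"type":"array","items":{"type":"number"}}},"angular":{"type":"array","items":{"type":"array","items":{"type":"number"}}},"claw":{"type":"array","items":{"type":"number"}},"grip_force":{"type":"number"}},"required":["dp","angular","claw"]}

```bash
mkdir -p pics; ls; python3 - <<'E'
from station import *
import cv2,pickle
o=get_obs(); print({k:o[k] for k in ('t','eef_pos','tool_rot','gripper_width','contact_force')})
for n in('scene','top'):
    c=read_camera(n); pickle.dump(c,open(n+'0.pkl','wb')); cv2.imwrite(f'pics/{n}0.png',c['pixels']); print(n,c['camera_matrix'],c['rvec'],c['tvec'])
E
```

```text
pics
{'t': 0.0, 'eef_pos': array([0.27054964, 0.61773992, 0.23033011]), 'tool_rot': array([-1.15114737e-04,  2.04918048e-01,  9.78778701e-01, -9.13895532e-04]), 'gripper_width': 0.9975876044040067, 'contact_force': array([-0.9082526 , -0.05490814,  0.23593745])}
scene [[444.48500838   0.         264.02777549]
 [  0.         444.48500838 191.20761226]
 [  0.           0.           1.        ]] [ 1.64596848  1.60761123 -0.88453544] [ 0.08179039 -0.25137746  1.99887672]
top [[443.62891208   0.         256.28027679]
 [  0.         443.62891208 193.06279894]
 [  0.           0.           1.        ]] [ 2.21249344 -2.16679752  0.08301059] [-0.11499115  0.52357608  1.41198778]
```

View pics/top0.png

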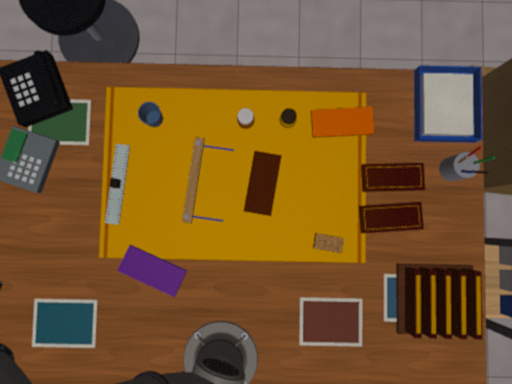

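View pics/scene0.png

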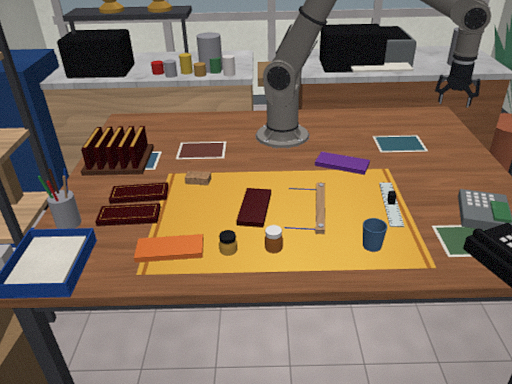

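Top view: the blank dark-red plaque is at (262,183). The fence is at (194,180), with its blue lines at (218,149) and (207,219), and the straightedge is at (117,184) with its black post. The other plaque shapes are orange (342,122), purple (152,270), the gold-bordered finished pair (393,177) and (391,217), and the rack at (440,300). Only (262,183) is dark red, has no gold line and lies right of the fence. I'll confirm that in a crop and measure.

```bash
cat > h.py <<'E'
import numpy as np,cv2,pickle
def ray(c,uv,z):
    uv=np.asarray(uv,float).reshape(-1,1,2)
    R=cv2.Rodrigues(np.array(c['rvec']))[0];t=np.array(c['tvec']).reshape(3)
    n=cv2.undistortPoints(uv,np.array(c['camera_matrix']),None).reshape(-1,2)
    d=np.c_[n,np.ones(len(n))]@R; o=-R.T@t
    return o+d*((z-o[2])/d[:,2])[:,None]
def blob(c,mask,z,name,seed=None):
    nl,l,s,ce=cv2.connectedComponentsWithStats(mask.astype(np.uint8),connectivity=8)
    if seed is None: i=1+np.argmax(s[1:,4])
    else: i=min(range(1,nl),key=lambda k:np.hypot(*(ce[k]-seed))+(1e3 if s[k,4]<25 else 0))
    m=(l==i).astype(np.uint8); cn=max(cv2.findContours(m,cv2.RETR_EXTERNAL,cv2.CHAIN_APPROX_NONE)[0],key=cv2.contourArea)
    yx=np.argwhere(m)[:,::-1]
    P=ray(c,yx,z)[:,:2]; mu=P.mean(0); w,v=np.linalg.eigh(np.cov((P-mu).T))
    ang=np.arctan2(v[1,1],v[0,1])
    if np.cos(ang)<0: ang+=np.pi
    ang=(ang+np.pi/2)%np.pi-np.pi/2
    print(name,'px',ce[i].round(1),'n',s[i,4],'centre',mu.round(4),'ang',round(float(ang),4),'size(uniform)',np.sqrt(12*w[::-1]).round(4))
    return mu,ang,m
E
python3 - <<'E'
from h import *
c=pickle.load(open('top0.pkl','rb'));im=c['pixels']
cv2.imwrite('pics/crop0.png',cv2.resize(im[90:275,95:290],None,fx=4,fy=3.2*1,interpolation=cv2.INTER_CUBIC)[:600])
h=cv2.cvtColor(im,cv2.COLOR_BGR2HSV)
for p in [(262,183),(194,180),(117,170),(115,183),(230,180),(218,149),(199,143),(188,217)]: print(p,im[p[1],p[0]],h[p[1],p[0]])
E
```

```text
(262, 183) [ 7 27 64] [ 11 227  64]
(194, 180) [ 64  99 135] [ 15 134 135]
(117, 170) [149 151 144] [ 81  12 151]
(115, 183) [18 21 25] [13 71 25]
(230, 180) [  0 125 174] [ 22 255 174]
(218, 149) [ 46 110 150] [ 18 177 150]
(199, 143) [116 113 118] [162  11 118]
(188, 217) [109 111 120] [  5  23 120]
```

View pics/crop0.png

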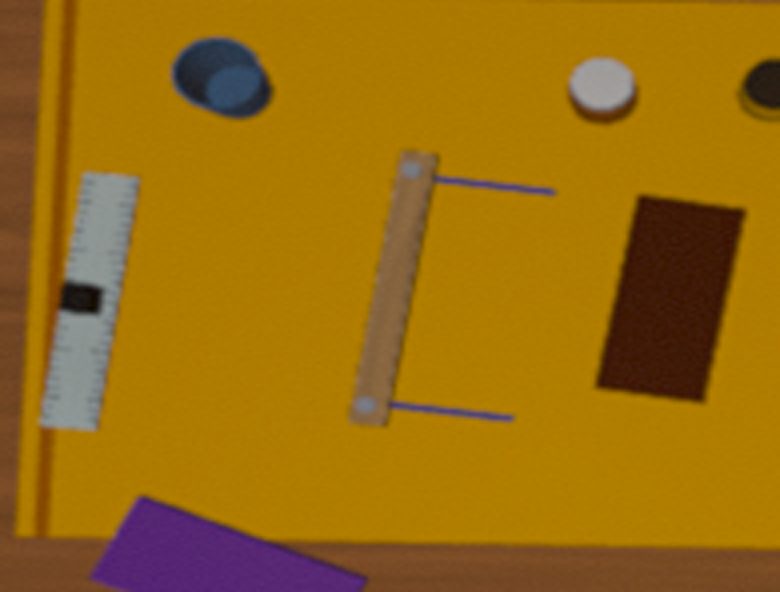

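The crop confirms it: a plain dark-red blank with no gold line, right of the fence and roughly parallel to it.

```bash
cat >> h.py <<'E'
def measure(c):
    im=c['pixels'].astype(int);h=cv2.cvtColor(c['pixels'],cv2.COLOR_BGR2HSV);H,S,V=[h[...,i].astype(int) for i in range(3)]
    yy,xx=np.mgrid[:384,:512]
    roi=(yy>92)&(yy<258)&(xx>104)&(xx<300)
    r={}
    r['plaque']=blob(c,roi&(V<100)&(S>150)&(im[...,2]>1.6*im[...,1]),.02,'plaque')
    return r,(im,H,S,V,roi,xx,yy)
E
python3 - <<'E'
from h import *
c=pickle.load(open('top0.pkl','rb'))
r,(im,H,S,V,roi,xx,yy)=measure(c)
f=blob(c,roi&(S<200)&(xx>170)&(xx<215)&(yy>130)&(yy<228)&(im[...,0]>38)&(im[...,2]>=im[...,0]-3),.018,'fence')
s=blob(c,roi&(S<120)&(xx<140)&(yy>138)&(yy<228)&(V>60),.006,'se')
b=roi&((im[...,0]>im[...,2]-70)&(xx>206)&(xx<240)&(yy>140)&(yy<228)&(S<240))
n,l,st,ce=cv2.connectedComponentsWithStats(b.astype(np.uint8))
print(st,ce)
cv2.imwrite('pics/m.png',cv2.resize(np.hstack([m.astype(np.uint8)[90:260,95:300]*255 for m in (r['plaque'][2],f[2],s[2],b)]),None,fx=.95,fy=.95))
for p in [(204,148),(234,150),(193,216.5),(223,220.5)]: print(p,ray(c,p,0)[0].round(4))
# post
post=(xx<125)&(xx>105)&(yy>174)&(yy<194)&(V<60); blob(c,post,.046,'post')
R=cv2.Rodrigues(c['rvec'])[0]; print('cam',-R.T@c['tvec'])
for nm,p,z in [('gold',(289,117),.06),('varn',(245,118),.07),('cup',(150,113),.08),('sand',(328,243),.03)]:print(nm,ray(c,p,z)[0].round(3))
E
```

```text
plaque px [262.1 182.8] n 1634 centre [ 0.5594 -0.1222] ang -0.1571 size(uniform) [0.1972 0.0866]
fence px [193.8 180.9] n 853 centre [0.5614 0.0982] ang -0.0887 size(uniform) [0.2905 0.0569]
se px [117.  184.1] n 1085 centre [0.5466 0.349 ] ang -0.0976 size(uniform) [0.272  0.0475]
[[     0      0    512    384 196499]
 [   207    145     27      6     69]
 [   207    217     16      5     40]] [[255.5208627  191.50971252]
 [219.73913043 147.73913043]
 [214.7        219.275     ]]
(204, 148) [0.6719 0.0707 0.    ]
(234, 150) [ 0.6674 -0.028   0.    ]
(193, 216.5) [0.4464 0.0999 0.    ]
(223, 220.5) [0.4355 0.0022 0.    ]
post px [114.8 182.9] n 77 centre [0.5466 0.3435] ang 1.1368 size(uniform) [0.0291 0.0261]
cam [ 0.4274458  -0.09506294  1.44544716]
gold [ 0.767 -0.202  0.06 ]
varn [ 0.758 -0.063  0.07 ]
cup [0.765 0.233 0.08 ]
sand [ 0.371 -0.335  0.03 ]
```

View pics/m.png

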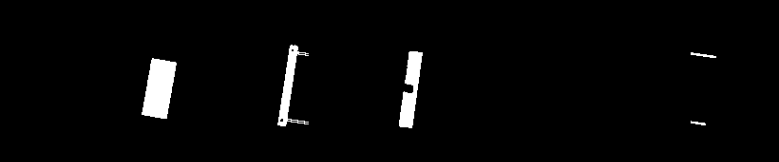

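```bash
python3 - <<'E'
from h import *
c=pickle.load(open('top0.pkl','rb'))
r,(im,H,S,V,roi,xx,yy)=measure(c)
m=(roi&(S<200)&(xx>170)&(xx<215)&(yy>130)&(yy<228)&(im[...,0]>38)&(im[...,2]>=im[...,0]-3)).astype(np.uint8)
m=cv2.morphologyEx(m,cv2.MORPH_OPEN,np.ones((5,5),np.uint8))
m=cv2.morphologyEx(m,cv2.MORPH_CLOSE,np.ones((3,3),np.uint8))
f=blob(c,m,.018,'fence')
# subpixel right edge of fence: gradient of saturation in rows 155..207
pts=[]
for y in range(152,212):
    row=cv2.GaussianBlur(im[y].astype(np.float32),(1,1),0)[:,0]; x0=194-(y-181)*0.16
    xs=np.arange(int(x0)-1,int(x0)+13); v=row[xs]; hi,lo=v[:4].max(),v[-3:].mean(); t=(hi+lo)/2
    k=[i for i in range(len(v)-1) if v[i]>=t>v[i+1]]
    if k: i=k[-1]; pts.append((xs[i]+(v[i]-t)/(v[i]-v[i+1]),y))
P=ray(c,pts,.018)[:,:2]
vx,vy,x,y=cv2.fitLine(P.astype(np.float32),cv2.DIST_HUBER,0,.001,.001).ravel()
if vx<0: vx,vy=-vx,-vy
a=np.arctan2(vy,vx); print('face ang',a,'y at x=.56:',y+(0.56-x)*vy/vx, len(pts))
# blue lines: points in blue mask
for sy in ((140,156),(210,228)):
    b=(xx>206)&(xx<240)&(yy>sy[0])&(yy<sy[1])&(im[...,0]>im[...,2]-70)&(S<240)
    ww=(im[...,0]*b)[b]; uv=np.argwhere(b)[:,::-1]
    P=ray(c,uv,0)[:,:2]; vv=cv2.fitLine(P.astype(np.float32),cv2.DIST_HUBER,0,.001,.001).ravel(); print('tape',vv, np.arctan2(-vv[2-2] if vv[1]>0 else vv[0], abs(vv[1])))
# scene view check: fence
E
```

```text
plaque px [262.1 182.8] n 1634 centre [ 0.5594 -0.1222] ang -0.1571 size(uniform) [0.1972 0.0866]
fence px [192.5 181.6] n 697 centre [0.5588 0.1025] ang -0.1148 size(uniform) [0.2502 0.0291]
face ang -0.11982568 y at x=.56: 0.08763907 60
tape [0.12744974 0.991845   0.6740028  0.02012776] -0.12779732
tape [0.13132954 0.9913388  0.438892   0.02921335] -0.13171001
```

```bash
cat > go.py <<'E'
import sys,numpy as np
from scipy.spatial.transform import Rotation as Ro
from station import *
E_=np.array([.9922,-.1247]);N_=np.array([.1247,.9922])
def tgt(t,n,z,head=-7.14):
    p=np.r_[t*E_+n*N_,z]; o=get_obs(); q=np.array(o['tool_rot']);R=Ro.from_quat(q[[1,2,3,0]])
    f=np.radians(head); M=np.array([[-np.sin(f),np.cos(f),0],[np.cos(f),np.sin(f),0],[0,0,-1]]);
    d=R.inv().apply(p-o['eef_pos'])/.025; w=(R.inv()*Ro.from_matrix(M)).as_rotvec(degrees=True)/5
    e=np.array(o['eef_pos']); print('now t,n,z',(e[:2]@E_).round(4),(e[:2]@N_).round(4),e[2].round(4),'T',o['t'],'F',np.round(o['contact_force'],1))
    print('world',p.round(4),'dp',d.round(2),'ang',w.round(2),'wid',o['gripper_width'])
if __name__=='__main__': tgt(*map(float,sys.argv[1:]))
E
python3 go.py .5703 -.138 .15
```

```text
now t,n,z 0.1915 0.6467 0.2304 T 0.1 F [-0.2 -0.5 -0.7]
world [ 0.5486 -0.208   0.15  ] dp [-23.44 -25.79   3.26] ang [-2.00e-02  1.00e-02  1.47e+01] wid 0.9992469937901687
```

Request:
jog_arm(
  dp=[
    [-1.35,-1.48,0],
    [-2.7,-2.96,0],
    [-4.05,-4.44,0],
    [-5.4,-5.92,0],
    [-6.75,-7.4,0],
  ],
  angular=[
    [0,0,1.6],
    [0,0,3.2],
    [0,0,4.8],
    [0,0,6.4],
    [0,0,8],
  ],
  claw=[50,50,50,50,50],
)

```text
t: 0.6
eef_pos: [0.3512, 0.3793, 0.231]
tool_rot: [-0.0, 0.53, 0.848, -0.0]
contact_force: [1.0, 1.2, 0.4]
gripper_width: 0.587
```

```bash
python3 go.py .5703 -.138 .15
```

```text
now t,n,z 0.3012 0.4202 0.231 T 0.6 F [1.  1.2 0.4]
world [ 0.5486 -0.208   0.15  ] dp [-24.58  -3.21   3.24] ang [-0.    0.    6.63] wid 0.5871067107177145
```

Request:
jog_arm(
  dp=[
    [-1.98,-0.26,0],
    [-3.96,-0.52,0],
    [-5.94,-0.78,0],
    [-7.92,-1.04,0],
    [-9.9,-1.3,0],
  ],
  angular=[
    [0,0,1.4],
    [0,0,2.8],
    [0,0,4.2],
    [0,0,5.6],
    [0,0,6.63],
  ],
  claw=[50,50,50,50,50],
)

```text
t: 1.1
eef_pos: [0.4318, 0.1433, 0.2313]
tool_rot: [-0.0, 0.749, 0.662, 0.0]
contact_force: [1.3, 0.1, -0.2]
gripper_width: 0.584
```

```bash
python3 go.py .5703 -.138 .15
```

```text
now t,n,z 0.4105 0.196 0.2313 T 1.1 F [ 1.3  0.1 -0.2]
world [ 0.5486 -0.208   0.15  ] dp [-13.38   6.37   3.25] ang [-0.   -0.    0.02] wid 0.5843323493203134
```

Request:
jog_arm(
  dp=[
    [-1.8,0.9,0],
    [-3.6,1.75,0],
    [-5.4,2.6,0],
    [-7.2,3.4,0.5],
    [-9,4.3,1],
  ],
  angular=[
    [0,0,0],
    [0,0,0],
    [0,0,0],
    [0,0,0],
    [0,0,0],
  ],
  claw=[50,50,50,50,50],
)

```text
t: 1.6
eef_pos: [0.5112, -0.0902, 0.2068]
tool_rot: [0.0, 0.748, 0.664, 0.001]
contact_force: [1.1, 1.7, -0.6]
gripper_width: 0.586
```

```bash
python3 go.py .5703 -.138 .05
```

```text
now t,n,z 0.5185 -0.0257 0.2068 T 1.6 F [ 1.1  1.7 -0.6]
world [ 0.5486 -0.208   0.05  ] dp [-4.51  2.04  6.27] ang [ 0.01 -0.01  0.07] wid 0.586058385712098
```

Request:
jog_arm(
  dp=[
    [-1.5,0.7,1],
    [-3,1.4,2],
    [-4.5,2.04,3.2],
    [-4.5,2.04,4.8],
    [-4.5,2.04,6.2],
  ],
  angular=[
    [0,0,0],
    [0,0,0],
    [0,0,0],
    [0,0,0],
    [0,0,0],
  ],
  claw=[50,50,50,50,50],
)

```text
t: 2.1
eef_pos: [0.5477, -0.208, 0.0499]
tool_rot: [-0.0, 0.749, 0.663, -0.001]
contact_force: [0.0, 0.9, -0.3]
gripper_width: 0.588
```

```bash
python3 go.py .5703 -.138 .003; python3 - <<'E'
from station import *
import cv2
cv2.imwrite('pics/s1.png',read_camera('scene')['pixels'])
E
```

```text
now t,n,z 0.5693 -0.138 0.0499 T 2.1 F [ 0.   0.9 -0.3]
world [ 0.5486 -0.208   0.003 ] dp [0.   0.04 1.88] ang [-0.01  0.01  0.04] wid 0.5879933843145733
```

View pics/s1.png

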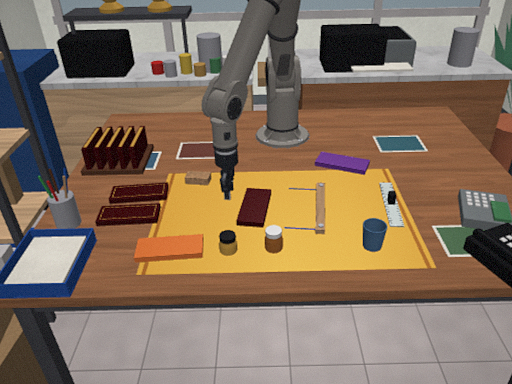

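The gripper is at (228,190), clear of the plaque's -y edge at (243,205). Next I lower it and begin the push.

Request:
jog_arm(
  dp=[
    [0,0,0.6],
    [0,0,1.2],
    [0,0,1.7],
    [0,0,1.84],
    [0,0,1.84],
  ],
  angular=[
    [0,0,0],
    [0,0,0],
    [0,0,0],
    [0,0,0],
    [0,0,0],
  ],
  claw=[50,50,50,50,50],
)

```text
t: 2.65
eef_pos: [0.5484, -0.206, 0.006]
tool_rot: [-0.0, 0.748, 0.664, 0.0]
contact_force: [0.1, 0.4, -0.7]
gripper_width: 0.586
```

Request:
jog_arm(
  dp=[
    [0.3,0,0],
    [0.6,0,0],
    [0.9,0,0],
    [1.2,0,0],
    [1.5,0,0],
  ],
  angular=[
    [0,0,0],
    [0,0,0],
    [0,0,0],
    [0,0,0],
    [0,0,0],
  ],
  claw=[50,50,50,50,50],
)

```text
t: 3.15
eef_pos: [0.5532, -0.1688, 0.0063]
tool_rot: [0.001, 0.748, 0.664, 0.0]
contact_force: [0.1, -3.8, 0.9]
gripper_width: 0.59
```

```bash
python3 go.py .5703 -.08 .003; cat > look.py <<'E'
from h import *
from go import E_,N_
import sys
from station import read_camera
c=read_camera('top');cv2.imwrite(f'pics/{sys.argv[1]}.png',cv2.resize(c['pixels'][85:265,95:310],None,fx=3.5,fy=3.3)[:600])
r,_=measure(c); mu,a,_m=r['plaque']; print('plaque t,n',mu@E_,mu@N_,'rel ang',a+.125,'dt',mu@E_-.5491,'dn',mu@N_-.1117)
E
python3 look.py p1
```

```text
now t,n,z 0.5699 -0.0985 0.0063 T 3.15 F [ 0.1 -3.8  0.9]
world [ 0.5559 -0.1505  0.003 ] dp [0.74 0.02 0.13] ang [0.01 0.01 0.07] wid 0.5899469840539235
plaque px [256.2 165.8] n 477 centre [ 0.6142 -0.102 ] ang -0.4554 size(uniform) [0.113  0.0503]
plaque t,n 0.6221439329308055 -0.024644219907032874 rel ang -0.3303721968356239 dt 0.07304393293080547 dn -0.13634421990703288
```

View pics/p1.png

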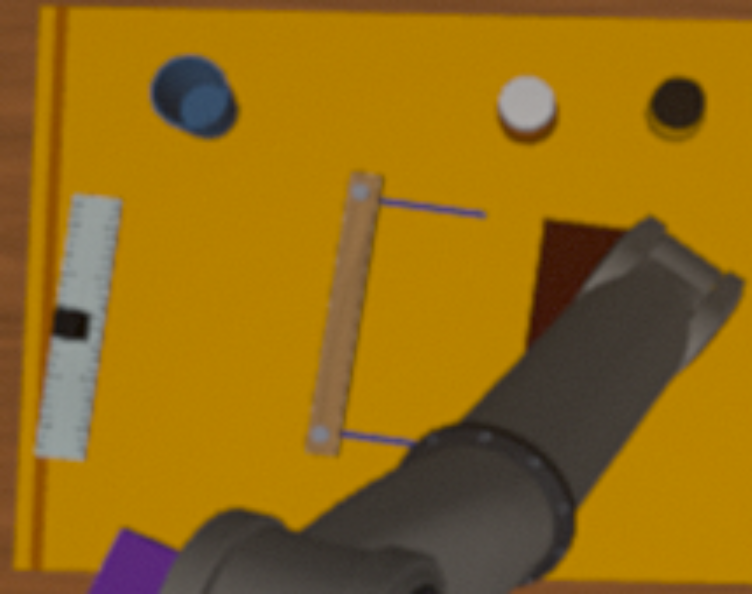

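Contact is made (3.8 N) and the plaque looks square to the fingers. I keep pushing obliquely to bring it about 20 mm back along the fence.

Request:
jog_arm(
  dp=[
    [0.28,-0.04,0],
    [0.56,-0.08,0],
    [0.84,-0.12,0],
    [1.12,-0.16,0],
    [1.4,-0.2,0],
  ],
  angular=[
    [0,0,0],
    [0,0,0],
    [0,0,0],
    [0,0,0],
    [0,0,0],
  ],
  claw=[50,50,50,50,50],
)

```text
t: 3.7
eef_pos: [0.5521, -0.1336, 0.0062]
tool_rot: [0.0, 0.748, 0.664, 0.0]
contact_force: [0.7, -4.1, 4.1]
gripper_width: 0.587
```

Request:
jog_arm(
  dp=[
    [0.28,-0.04,0],
    [0.56,-0.08,0],
    [0.84,-0.12,0],
    [1.12,-0.16,0],
    [1.4,-0.2,0],
  ],
  angular=[
    [0,0,0],
    [0,0,0],
    [0,0,0],
    [0,0,0],
    [0,0,0],
  ],
  claw=[50,50,50,50,50],
)

```text
t: 4.2
eef_pos: [0.5513, -0.0982, 0.0062]
tool_rot: [0.0, 0.748, 0.664, 0.0]
contact_force: [-0.0, -5.8, 3.6]
gripper_width: 0.587
```

Request:
jog_arm(
  dp=[
    [0.28,-0.04,0],
    [0.56,-0.08,0],
    [0.84,-0.12,0],
    [1.12,-0.16,0],
    [1.4,-0.2,0],
  ],
  angular=[
    [0,0,0],
    [0,0,0],
    [0,0,0],
    [0,0,0],
    [0,0,0],
  ],
  claw=[50,50,50,50,50],
)

```text
t: 4.7
eef_pos: [0.5503, -0.063, 0.0062]
tool_rot: [0.0, 0.748, 0.664, -0.0]
contact_force: [-0.9, -5.6, 5.2]
gripper_width: 0.585
```

```bash
python3 go.py .5703 .0557 .003; python3 look.py p2; python3 - <<'E'
from station import *
import cv2
cv2.imwrite('pics/s2.png',cv2.resize(read_camera('scene')['pixels'][140:290,130:430],None,fx=2.6,fy=2.6))
E
```

```text
now t,n,z 0.5539 0.0061 0.0062 T 4.7 F [-0.9 -5.6  5.2]
world [ 0.5728 -0.0159  0.003 ] dp [1.98 0.67 0.13] ang [0.01 0.01 0.06] wid 0.5850839527583515
plaque px [220.4 161.1] n 171 centre [0.6269 0.0142] ang -0.3758 size(uniform) [0.0834 0.0272]
plaque t,n 0.6202641786772239 0.09227130127060036 rel ang -0.25082823413368516 dt 0.07116417867722391 dn -0.019428698729399632
```

View pics/p2.png

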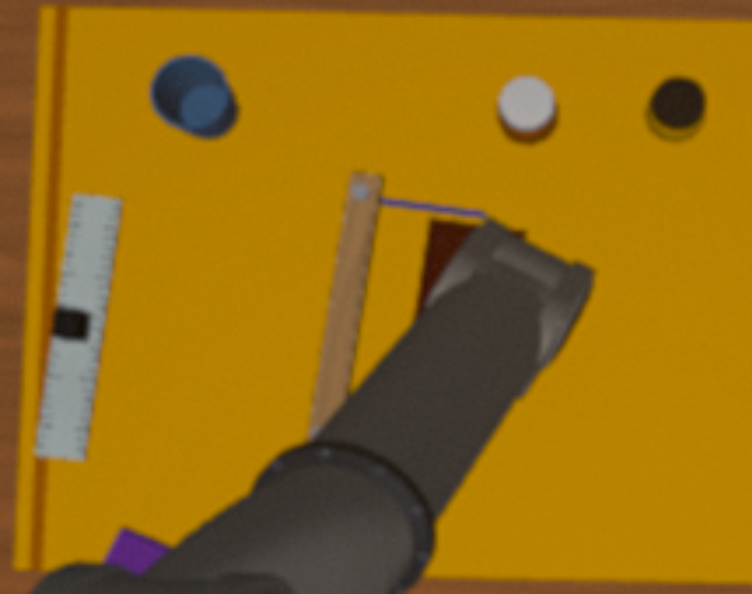

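View pics/s2.png

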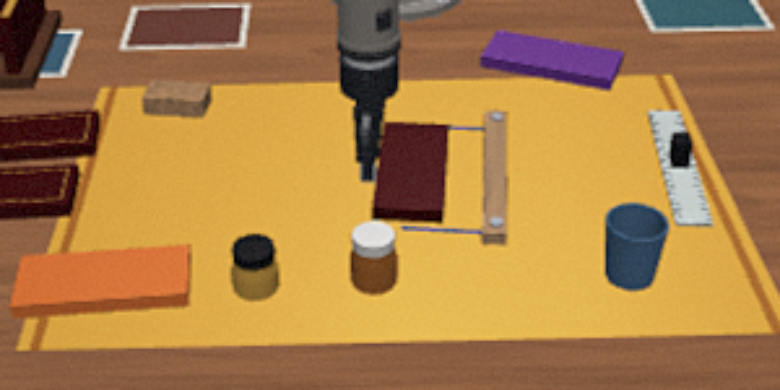

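The scene view shows the plaque square and between the lines, at (410,170) in the crop. I'll check its far-left top corner in the top view, at crop pixel (431,221).

```bash
python3 - <<'E'
from h import *
from go import E_,N_
from station import read_camera
c=read_camera('top');r,_=measure(c);m=r['plaque'][2]
P=ray(c,np.argwhere(m)[:,::-1],.02)[:,:2]; print('tmax',(P@E_).max(),'nmax',(P@N_).max())
# far and left edges by hull
ed=cv2.approxPolyDP(max(cv2.findContours(m,0,2)[0],key=cv2.contourArea),2,True).reshape(-1,2)
for p in ed: q=ray(c,p,.02)[0,:2]; print(p,(q@E_).round(4),(q@N_).round(4))
c=read_camera('scene');im=c['pixels'];h=cv2.cvtColor(im,cv2.COLOR_BGR2HSV)
mm=np.zeros((384,512),bool);mm[180:230,268:306]=True
mm&=(im[...,2]<110)&(im[...,1]<45); mm[:,:]&=im[...,2]>25
blob(c,mm,.02,'scene plaque(all faces)')
mt=mm&(im[...,2]>52); print(np.percentile(im[...,2][mm],[5,20,40,60,80]))
b=blob(c,mt,.02,'scene top')
P=ray(c,np.argwhere(b[2])[:,::-1],.02)[:,:2];print((P@E_).min(),(P@E_).max(),(P@N_).min(),(P@N_).max())
E
```

```text
plaque px [219.9 160.7] n 166 centre [0.6282 0.0157] ang -0.3833 size(uniform) [0.078  0.0275]
tmax 0.6508542928517559 nmax 0.10708316374264164
[229 153] 0.6505 0.0687
[217 153] 0.6448 0.1071
[214 179] 0.5597 0.1039
scene plaque(all faces) px [287.7 205.4] n 931 centre [ 0.5723 -0.0089] ang -0.096 size(uniform) [0.2134 0.088 ]
[31.  66.8 75.  78.  81. ]
scene top px [287.9 204.1] n 834 centre [ 0.5648 -0.0076] ang -0.1164 size(uniform) [0.1954 0.0862]
0.457519665263847 0.655097716907941 0.01635122907067372 0.10652993604051099
```

Plaque t ≈ 0.553 against a target of 0.549, parallel within 0.01, gap about 50 mm. I push on and slow down near the fence.

Request:
jog_arm(
  dp=[
    [0.28,-0.02,0],
    [0.56,-0.04,0],
    [0.84,-0.06,0],
    [1.12,-0.08,0],
    [1.4,-0.1,0],
  ],
  angular=[
    [0,0,0],
    [0,0,0],
    [0,0,0],
    [0,0,0],
    [0,0,0],
  ],
  claw=[50,50,50,50,50],
)

```text
t: 5.4
eef_pos: [0.5518, -0.0269, 0.0058]
tool_rot: [-0.0, 0.748, 0.664, -0.0]
contact_force: [0.4, -1.1, -2.6]
gripper_width: 0.588
```

Request:
jog_arm(
  dp=[
    [0.1,-0.01,0],
    [0.2,-0.02,0],
    [0.3,-0.03,0],
    [0.4,-0.04,0],
    [0.45,-0.05,0],
  ],
  angular=[
    [0,0,0],
    [0,0,0],
    [0,0,0],
    [0,0,0],
    [0,0,0],
  ],
  claw=[50,50,50,50,50],
)

```text
t: 5.9
eef_pos: [0.5521, -0.0164, 0.0059]
tool_rot: [0.0, 0.748, 0.664, 0.0]
contact_force: [0.6, -1.8, -1.5]
gripper_width: 0.583
```

Request:
jog_arm(
  dp=[
    [0.04,0,0],
    [0.08,0,0],
    [0.1,0,0],
    [0.12,0,0],
    [0.12,0,0],
  ],
  angular=[
    [0,0,0],
    [0,0,0],
    [0,0,0],
    [0,0,0],
    [0,0,0],
  ],
  claw=[50,50,50,50,50],
)

```text
t: 6.4
eef_pos: [0.5524, -0.0135, 0.0059]
tool_rot: [-0.0, 0.748, 0.664, 0.0]
contact_force: [-0.0, -1.9, -1.0]
gripper_width: 0.582
```

```bash
python3 go.py .5703 .0557 .003; 
```

```text
now t,n,z 0.5497 0.0555 0.0059 T 6.4 F [-0.  -1.9 -1. ]
world [ 0.5728 -0.0159  0.003 ] dp [0.   0.82 0.12] ang [-0.   -0.    0.07] wid 0.5823739721801217
```

Request:
jog_arm(
  dp=[
    [0.02,0,0],
    [0.04,0,0],
    [0.06,0,0],
    [0.08,0,0],
    [0.08,0,0],
  ],
  angular=[
    [0,0,0],
    [0,0,0],
    [0,0,0],
    [0,0,0],
    [0,0,0],
  ],
  claw=[50,50,50,50,50],
)

```text
t: 6.9
eef_pos: [0.5522, -0.0126, 0.0059]
tool_rot: [0.0, 0.748, 0.663, -0.0]
contact_force: [-0.8, -4.9, 0.1]
gripper_width: 0.586
```

Request:
jog_arm(
  dp=[
    [0.02,0,0],
    [0.04,0,0],
    [0.06,0,0],
    [0.08,0,0],
    [0.08,0,0],
  ],
  angular=[
    [0,0,0],
    [0,0,0],
    [0,0,0],
    [0,0,0],
    [0,0,0],
  ],
  claw=[50,50,50,50,50],
)

```text
t: 7.4
eef_pos: [0.5522, -0.0124, 0.006]
tool_rot: [0.001, 0.749, 0.663, -0.001]
contact_force: [-1.7, -9.1, 0.2]
gripper_width: 0.585
```

```bash
python3 go.py .5703 .0557 .003; python3 - <<'E'
from station import *
import cv2
cv2.imwrite('pics/s3.png',cv2.resize(read_camera('scene')['pixels'][160:250,230:350],None,fx=6,fy=6))
E
```

```text
now t,n,z 0.5495 0.0565 0.006 T 7.4 F [-1.7 -9.1  0.2]
world [ 0.5728 -0.0159  0.003 ] dp [-0.04  0.83  0.12] ang [-0.    0.03  0.04] wid 0.5854129980689408
```

View pics/s3.png

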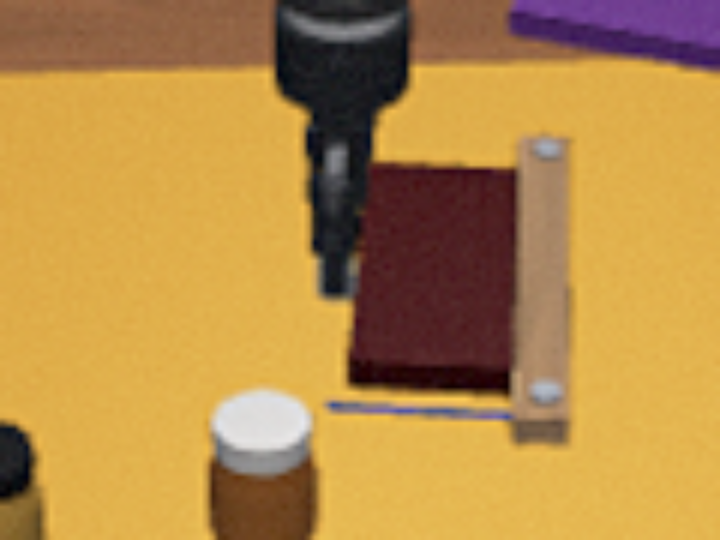

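The push has stalled against the fence (force rising to 9 N), and the plaque looks flush in the crop, with its edge along the fence at x≈515 and inside the tape lines. I back off, lift, and head for the straightedge.

Request:
jog_arm(
  dp=[
    [-0.5,0,0],
    [-1,0,0],
    [-1,0,-1.5],
    [-1,0,-3.3],
    [-1,0,-5],
  ],
  angular=[
    [0,0,0],
    [0,0,0],
    [0,0,0],
    [0,0,0],
    [0,0,0],
  ],
  claw=[50,50,50,70,70],
)

```text
t: 7.95
eef_pos: [0.5497, -0.0349, 0.1324]
tool_rot: [-0.0, 0.748, 0.664, -0.0]
contact_force: [1.0, 0.7, -0.0]
gripper_width: 0.818
```

Request:
jog_arm(
  dp=[
    [1.9,0,0],
    [3.8,0,0],
    [5.7,0,0],
    [7.6,0,0],
    [9.5,0,0],
  ],
  angular=[
    [0,0,0],
    [0,0,0],
    [0,0,0],
    [0,0,0],
    [0,0,0],
  ],
  claw=[70,70,70,70,70],
)

```text
t: 8.45
eef_pos: [0.5781, 0.2034, 0.1313]
tool_rot: [-0.0, 0.748, 0.664, 0.001]
contact_force: [0.3, -0.1, -0.4]
gripper_width: 0.819
```

```bash
python3 go.py .4994 .409 .1; python3 look.py p3
python3 - <<'E'
from h import *
from go import *
c=pickle.load(open('top0.pkl','rb'));c2=pickle.load(open('scene0.pkl','rb'))
im=c['pixels'];h=cv2.cvtColor(im,cv2.COLOR_BGR2HSV)
yy,xx=np.mgrid[:384,:512]
body=((xx>104)&(xx<134)&(yy>138)&(yy<228)&(h[...,1]<150))|((xx<125)&(xx>105)&(yy>174)&(yy<194)&(h[...,2]<60))
m=cv2.morphologyEx(body.astype(np.uint8),cv2.MORPH_CLOSE,np.ones((3,3)))
b=blob(c,m,.006,'se full'); print(b[0]@E_,b[0]@N_)
ed=cv2.approxPolyDP(max(cv2.findContours(b[2],0,2)[0],key=cv2.contourArea),4,True).reshape(-1,2)
for p in ed: print(p,ray(c,p,.006)[0].round(4))
q=cv2.minAreaRect(ray(c,np.argwhere(b[2])[:,::-1],.006)[:,:2].astype(np.float32));print(q)
# post in scene
im=c2['pixels'];print('scene');
pm=(im.max(2)<55)&(xx>380)&(xx<402)&(yy>185)&(yy<212); pb=blob(c2,pm,.03,'post scene'); y,x=np.nonzero(pb[2]);print(x.min(),x.max(),y.min(),y.max())
E
```

```text
now t,n,z 0.5483 0.2739 0.1313 T 8.45 F [ 0.3 -0.1 -0.4]
world [0.5465 0.3435 0.1   ] dp [ 5.42 -1.92  1.26] ang [ 0.   -0.01  0.07] wid 0.8193354612408713
plaque px [211.  181.8] n 1663 centre [0.5591 0.0427] ang -0.1193 size(uniform) [0.1965 0.0883]
plaque t,n 0.5493840544966283 0.11206950554582606 rel ang 0.005667445155902229 dt 0.0002840544966282721 dn 0.000369505545826071
se full px [116.9 183.9] n 1210 centre [0.5471 0.3493] ang -0.096 size(uniform) [0.2633 0.0487]
0.49927749789128206 0.41480095443351517
[117 143] [0.6811 0.3546 0.006 ]
[105 223] [0.4195 0.3823 0.006 ]
[114 224] [0.4169 0.3531 0.006 ]
[119 223] [0.4205 0.3372 0.006 ]
[129 145] [0.6754 0.3152 0.006 ]
((0.5484319925308228, 0.34909695386886597), (0.049001164734363556, 0.2630787193775177), 84.37962341308594)
scene
post scene px [391.4 197.1] n 91 centre [0.553 0.347] ang -0.3023 size(uniform) [0.0775 0.0236]
388 395 191 203
```

View pics/p3.png

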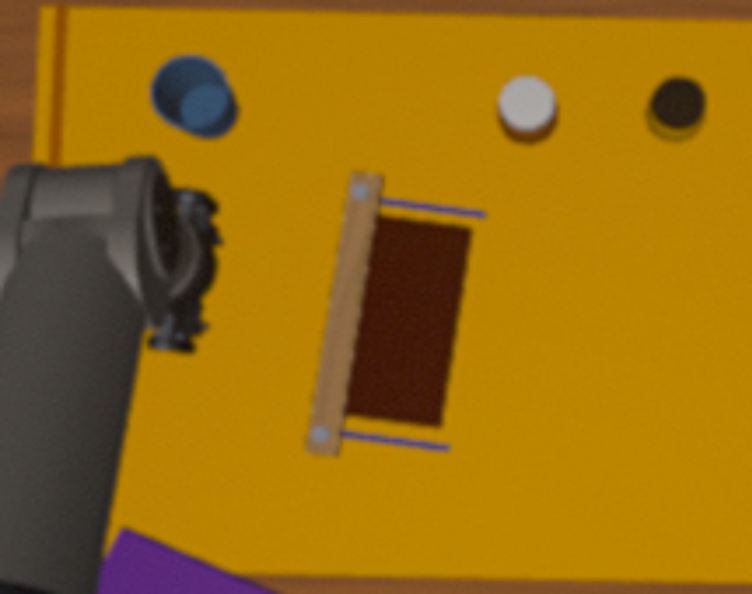

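The plaque is within 0.4 mm of the spot along both axes and 0.006 rad off parallel. The straightedge is centred at (0.5475, 0.348) at -5.5°, and its measured 263 x 49 mm matches the given size. I go above its post.

```bash
python3 go.py .4998 .4136 .09 -5.5
```

```text
now t,n,z 0.5468 0.2852 0.1308 T 8.5 F [ 1.9  8.9 -0.6]
world [0.5475 0.348  0.09  ] dp [ 5.16 -1.79  1.67] ang [-0.   -0.08 -0.13] wid 0.8202096728517542
```

Request:
jog_arm(
  dp=[
    [1.2,-0.45,0],
    [2.4,-0.9,0],
    [3.6,-1.3,0],
    [4.6,-1.7,0],
    [4.6,-1.7,0],
  ],
  angular=[
    [0,0,-0.1],
    [0,0,-0.2],
    [0,0,-0.3],
    [0,0,-0.3],
    [0,0,-0.3],
  ],
  claw=[70,70,70,70,70],
)

```text
t: 9.0
eef_pos: [0.5475, 0.326, 0.1305]
tool_rot: [-0.002, 0.737, 0.676, 0.0]
contact_force: [-0.2, 1.1, 0.5]
gripper_width: 0.819
```

```bash
python3 go.py .4998 .4136 .09 -5.5
```

```text
now t,n,z 0.5026 0.3918 0.1305 T 9.0 F [-0.2  1.1  0.5]
world [0.5475 0.348  0.09  ] dp [ 0.87 -0.07  1.62] ang [-0.02 -0.03  0.12] wid 0.8189777225616653
```

Request:
jog_arm(
  dp=[
    [0.4,0,0.3],
    [0.87,-0.07,0.8],
    [0.87,-0.07,1.4],
    [0.87,-0.07,1.6],
    [0.87,-0.07,1.6],
  ],
  angular=[
    [0,0,0.1],
    [0,0,0.1],
    [0,0,0.1],
    [0,0,0.1],
    [0,0,0.1],
  ],
  claw=[70,70,70,70,70],
)

```text
t: 9.5
eef_pos: [0.5491, 0.341, 0.0892]
tool_rot: [0.0, 0.742, 0.67, -0.002]
contact_force: [-0.1, 0.7, 0.6]
gripper_width: 0.819
```

```bash
python3 go.py .4998 .4136 .017 -5.5;python3 - <<'E'
from station import *
import cv2
cv2.imwrite('pics/s4.png',cv2.resize(read_camera('scene')['pixels'][130:250,330:450],None,fx=5,fy=5))
E
```

```text
now t,n,z 0.5023 0.4068 0.0892 T 9.5 F [-0.1  0.7  0.6]
world [0.5475 0.348  0.017 ] dp [ 0.28 -0.09  2.89] ang [-0.02  0.03 -0.07] wid 0.8185754205794529
```

View pics/s4.png

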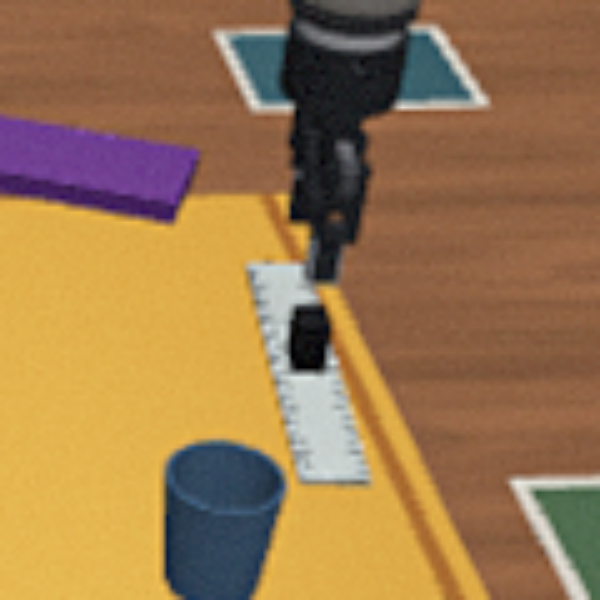

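```bash
python3 - <<'E'
from h import *
c2=pickle.load(open('scene0.pkl','rb'));c=pickle.load(open('top0.pkl','rb'))
print('bottom of far face L/R',ray(c2,[(388,204),(395.5,204.3)],.006).round(4)); print('top face mid, far L/R',ray(c2,[(388.3,195),(395.5,195)],.046).round(4), ray(c2,[(389,191),(395.5,191)],.046).round(4))
yy,xx=np.mgrid[:384,:512]
m=(c['pixels'].max(2)<60)&(xx<125)&(xx>105)&(yy>174)&(yy<194);y,x=np.nonzero(m);print(x.min(),x.max(),y.min(),y.max())
print('top: left top edge/right base edge',ray(c,(x.min()-.5,183),.046).round(4),ray(c,(x.max()+.5,183),.006).round(4), ray(c,[(115,y.min()-.5),(115,y.max()+.5)],.046).round(4))
E
```

```text
bottom of far face L/R [[0.5597 0.3371 0.006 ]
 [0.5625 0.3622 0.006 ]]
top face mid, far L/R [[0.5635 0.3317 0.046 ]
 [0.5645 0.3558 0.046 ]] [[0.5393 0.3401 0.046 ]
 [0.5402 0.3622 0.046 ]]
110 119 179 187
top: left top edge/right base edge [[0.546  0.3604 0.046 ]] [[0.5501 0.341  0.006 ]] [[0.5607 0.3436 0.046 ]
 [0.5321 0.3424 0.046 ]]
```

Both views put the post centre at about (0.547, 0.349). I descend and grip.

Request:
jog_arm(
  dp=[
    [0.3,-0.1,0.4],
    [0.3,-0.1,1.1],
    [0.3,-0.1,1.9],
    [0.3,-0.1,2.6],
    [0.3,-0.1,2.85],
  ],
  angular=[
    [0,0,0],
    [0,0,0],
    [0,0,0],
    [0,0,0],
    [0,0,0],
  ],
  claw=[70,70,70,70,70],
)

```text
t: 10.05
eef_pos: [0.5464, 0.3495, 0.0169]
tool_rot: [-0.0, 0.742, 0.67, -0.002]
contact_force: [-0.8, 0.4, 1.0]
gripper_width: 0.818
```

```bash
python3 go.py .4996 .4145 .017 -5.5
```

```text
now t,n,z 0.4986 0.4149 0.0169 T 10.05 F [-0.8  0.4  1. ]
world [0.5474 0.349  0.017 ] dp [-0.02  0.04 -0.01] ang [-0.03  0.03 -0.06] wid 0.8175250041312462
```

Request:
jog_arm(
  dp=[
    [0,0,0],
    [0,0,0],
    [0,0,0],
    [0,0,0],
    [0,0,0],
  ],
  angular=[
    [0,0,0],
    [0,0,0],
    [0,0,0],
    [0,0,0],
    [0,0,0],
  ],
  claw=[20,20,20,20,20],
  grip_force=50,
)

```text
t: 10.55
eef_pos: [0.5488, 0.3506, 0.0207]
tool_rot: [0.0, 0.742, 0.67, 0.001]
contact_force: [0.8, -0.6, 4.5]
gripper_width: 0.335
```

Request:
jog_arm(
  dp=[
    [0,0,0],
    [0,0,-0.2],
    [0,0,-0.6],
    [0,0,-1.2],
    [0,0,-1.8],
  ],
  angular=[
    [0,0,0],
    [0,0,0],
    [0,0,0],
    [0,0,0],
    [0,0,0],
  ],
  claw=[20,20,20,20,20],
)

```text
t: 11.05
eef_pos: [0.5479, 0.3502, 0.0659]
tool_rot: [0.0, 0.742, 0.67, -0.0]
contact_force: [0.3, -0.1, -2.0]
gripper_width: 0.343
```

```bash
python3 go.py .549 .034 .08 -7;python3 - <<'E'
from station import *
import cv2
cv2.imwrite('pics/s5.png',cv2.resize(read_camera('scene')['pixels'][130:250,330:450],None,fx=5,fy=5))
E
```

```text
now t,n,z 0.5 0.4158 0.0659 T 11.05 F [ 0.3 -0.1 -2. ]
world [ 0.549  -0.0347  0.08  ] dp [-15.31   1.6   -0.56] ang [-0.    0.    0.24] wid 0.3426907512890756
```

View pics/s5.png

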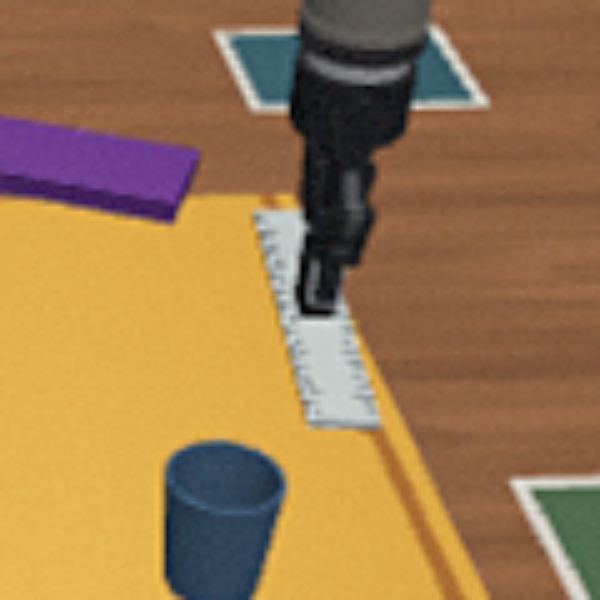

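The straightedge is held: opening about 29 mm, and it is level and off the table. I carry it over the fence.

Request:
jog_arm(
  dp=[
    [-0.8,0.1,-0.3],
    [-2,0.2,-0.6],
    [-3.4,0.4,-0.6],
    [-4.8,0.5,-0.6],
    [-6.2,0.7,-0.6],
  ],
  angular=[
    [0,0,0],
    [0,0,0.1],
    [0,0,0.2],
    [0,0,0.2],
    [0,0,0.22],
  ],
  claw=[20,20,20,20,20],
)

```text
t: 11.6
eef_pos: [0.5493, 0.1922, 0.0802]
tool_rot: [-0.0, 0.748, 0.663, 0.0]
contact_force: [0.3, -0.0, -1.6]
gripper_width: 0.342
```

Request:
jog_arm(
  dp=[
    [-1.4,0.1,0],
    [-2.8,0.2,0],
    [-4.2,0.3,0],
    [-5.6,0.4,0],
    [-6.6,0.5,0],
  ],
  angular=[
    [0,0,0],
    [0,0,0],
    [0,0,0],
    [0,0,0],
    [0,0,0],
  ],
  claw=[20,20,20,20,20],
)

```text
t: 12.1
eef_pos: [0.5416, 0.0253, 0.0803]
tool_rot: [0.0, 0.749, 0.662, -0.0]
contact_force: [-0.2, 0.8, -2.1]
gripper_width: 0.338
```

```bash
python3 go.py .549 .034 .08 -6.9
```

```text
now t,n,z 0.5342 0.0927 0.0803 T 12.1 F [-0.2  0.8 -2.1]
world [ 0.549  -0.0347  0.08  ] dp [-2.35  0.59  0.01] ang [ 0.    0.01 -0.04] wid 0.3384124572690647
```

Request:
jog_arm(
  dp=[
    [-0.8,0.3,0],
    [-1.6,0.6,0],
    [-2.2,0.6,0],
    [-2.2,0.6,0],
    [-2.2,0.6,0],
  ],
  angular=[
    [0,0,0],
    [0,0,0],
    [0,0,0],
    [0,0,0],
    [0,0,0],
  ],
  claw=[20,20,20,20,20],
)

```text
t: 12.6
eef_pos: [0.5501, -0.0271, 0.0797]
tool_rot: [-0.0, 0.749, 0.663, 0.0]
contact_force: [-0.1, 0.6, -2.4]
gripper_width: 0.341
```

```bash
python3 go.py .549 .036 .03 -6.85; python3 look.py p6; python3 - <<'E'
from station import *
import cv2
cv2.imwrite('pics/s6.png',cv2.resize(read_camera('scene')['pixels'][130:250,220:370],None,fx=5,fy=5))
E
```

```text
now t,n,z 0.5492 0.0417 0.0797 T 12.6 F [-0.1  0.6 -2.4]
world [ 0.5492 -0.0327  0.03  ] dp [-0.23 -0.01  1.99] ang [-0.01 -0.01 -0.02] wid 0.3410337670994992
plaque px [203.3 157.4] n 79 centre [0.6379 0.0697] ang -0.2944 size(uniform) [0.0592 0.0167]
plaque t,n 0.624195734949241 0.14865204480912741 rel ang -0.1693813832139046 dt 0.07509573494924093 dn 0.03695204480912742
```

View pics/s6.png

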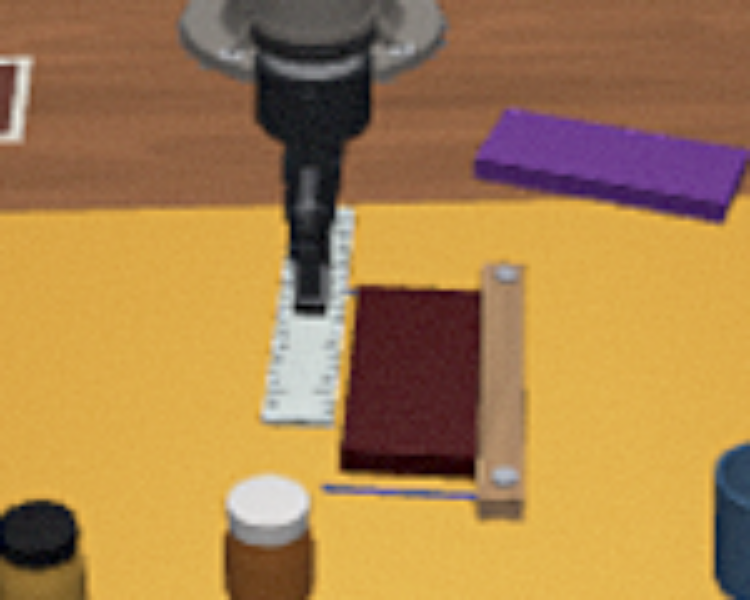

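View pics/p6.png

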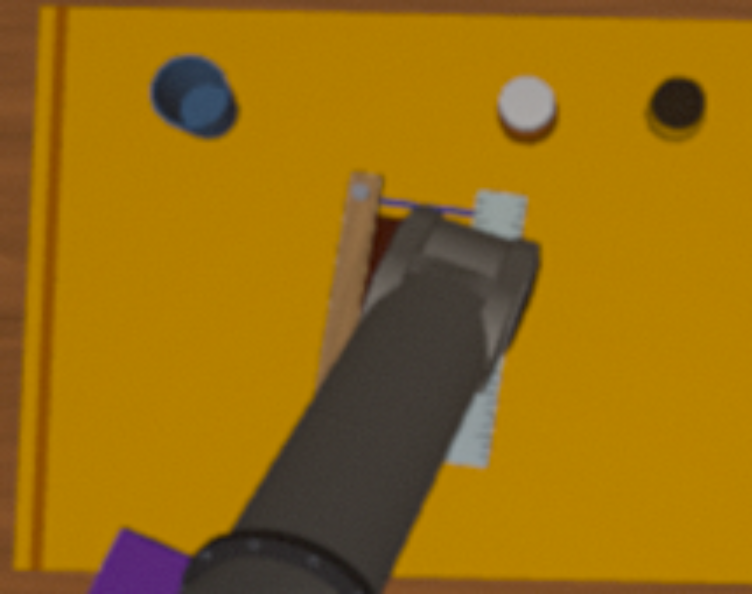

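The straightedge is held level and parallel to the fence. It hangs just outside the plaque's free edge. I lower it with a gap of about 8 mm.

Request:
jog_arm(
  dp=[
    [-0.3,0,0.5],
    [-0.3,0,1.1],
    [-0.3,0,1.7],
    [-0.3,0,2.1],
    [-0.3,0,2.2],
  ],
  angular=[
    [0,0,0],
    [0,0,0],
    [0,0,0],
    [0,0,0],
    [0,0,0],
  ],
  claw=[20,20,20,20,20],
)

```text
t: 13.2
eef_pos: [0.5484, -0.0348, 0.0227]
tool_rot: [-0.001, 0.748, 0.663, -0.001]
contact_force: [0.6, 0.6, -1.4]
gripper_width: 0.34
```

Request:
jog_arm(
  dp=[
    [0,0,0.04],
    [0,0,0.08],
    [0,0,0.12],
    [0,0,0.12],
    [0,0,0.12],
  ],
  angular=[
    [0,0,0],
    [0,0,0],
    [0,0,0],
    [0,0,0],
    [0,0,0],
  ],
  claw=[20,20,20,20,20],
)

```text
t: 13.7
eef_pos: [0.5499, -0.0348, 0.022]
tool_rot: [0.0, 0.748, 0.663, 0.0]
contact_force: [0.9, -0.3, -2.3]
gripper_width: 0.342
```

```bash
python3 go.py .549 .0445 .02 -6.85
```

```text
now t,n,z 0.55 0.034 0.022 T 13.7 F [ 0.9 -0.3 -2.3]
world [ 0.5503 -0.0243  0.02  ] dp [ 0.42 -0.04  0.08] ang [ 0.01 -0.   -0.01] wid 0.34202205965217497
```

Request:
jog_arm(
  dp=[
    [0,0,0.03],
    [0,0,0.06],
    [0,0,0.08],
    [0,0,0.08],
    [0,0,0.08],
  ],
  angular=[
    [0,0,0],
    [0,0,0],
    [0,0,0],
    [0,0,0],
    [0,0,0],
  ],
  claw=[20,20,20,20,20],
)

```text
t: 14.2
eef_pos: [0.5498, -0.0349, 0.0207]
tool_rot: [-0.0, 0.748, 0.663, 0.0]
contact_force: [-4.2, 1.3, 10.1]
gripper_width: 0.338
```

Request:
jog_arm(
  dp=[
    [0,0,0.02],
    [0,0,0.04],
    [0,0,0.06],
    [0,0,0.06],
    [0,0,0.06],
  ],
  angular=[
    [0,0,0],
    [0,0,0],
    [0,0,0],
    [0,0,0],
    [0,0,0],
  ],
  claw=[20,20,20,20,20],
)

```text
t: 14.7
eef_pos: [0.5499, -0.0349, 0.0206]
tool_rot: [-0.001, 0.749, 0.663, 0.001]
contact_force: [-8.5, 1.7, 27.0]
gripper_width: 0.34
```

```bash
python3 go.py .549 .0445 .02 -6.85
```

```text
now t,n,z 0.5499 0.034 0.0206 T 14.7 F [-8.5  1.7 27. ]
world [ 0.5503 -0.0243  0.02  ] dp [ 0.42 -0.03  0.02] ang [ 0.   -0.03 -0.02] wid 0.34036926643254395
```

It is on the table at TCP z = 0.0207. I relieve the down-force and slide it toward the plaque.

Request:
jog_arm(
  dp=[
    [0,0,-0.08],
    [0,0,-0.08],
    [0.08,0,-0.08],
    [0.15,0,-0.08],
    [0.2,0,-0.08],
  ],
  angular=[
    [0,0,0],
    [0,0,0],
    [0,0,0],
    [0,0,0],
    [0,0,0],
  ],
  claw=[20,20,20,20,20],
)

```text
t: 15.2
eef_pos: [0.5506, -0.0328, 0.0207]
tool_rot: [0.001, 0.749, 0.662, -0.001]
contact_force: [-2.8, -9.4, 12.7]
gripper_width: 0.341
```

Request:
jog_arm(
  dp=[
    [0.05,0,0],
    [0.1,0,0],
    [0.14,0,0],
    [0.14,0,0],
    [0.14,0,0],
  ],
  angular=[
    [0,0,0],
    [0,0,0],
    [0,0,0],
    [0,0,0],
    [0,0,0],
  ],
  claw=[20,20,20,20,20],
)

```text
t: 15.7
eef_pos: [0.5513, -0.029, 0.0207]
tool_rot: [0.001, 0.749, 0.663, -0.0]
contact_force: [-1.6, -4.3, 5.6]
gripper_width: 0.345
```

```bash
python3 go.py .549 .0445 .02 -6.85
```

```text
now t,n,z 0.5506 0.0399 0.0207 T 15.7 F [-1.6 -4.3  5.6]
world [ 0.5503 -0.0243  0.02  ] dp [ 0.18 -0.06  0.03] ang [ 0.02  0.03 -0.03] wid 0.3445554716348629
```

Request:
jog_arm(
  dp=[
    [0.03,0,0],
    [0.06,0,0],
    [0.09,0,0],
    [0.1,0,0],
    [0.1,0,0],
  ],
  angular=[
    [0,0,0],
    [0,0,0],
    [0,0,0],
    [0,0,0],
    [0,0,0],
  ],
  claw=[20,20,20,20,20],
)

```text
t: 16.2
eef_pos: [0.5516, -0.0267, 0.0207]
tool_rot: [0.002, 0.749, 0.663, -0.0]
contact_force: [-1.5, -5.1, 6.9]
gripper_width: 0.339
```

Request:
jog_arm(
  dp=[
    [0.03,0,0],
    [0.06,0,0],
    [0.09,0,0],
    [0.1,0,0],
    [0.1,0,0],
  ],
  angular=[
    [0,0,0],
    [0,0,0],
    [0,0,0],
    [0,0,0],
    [0,0,0],
  ],
  claw=[20,20,20,20,20],
)

```text
t: 16.7
eef_pos: [0.552, -0.0242, 0.0207]
tool_rot: [0.002, 0.749, 0.663, -0.0]
contact_force: [-0.7, -5.4, 6.4]
gripper_width: 0.345
```

```bash
python3 go.py .549 .0445 .02 -6.85; python3 - <<'E'
from station import *
import cv2
cv2.imwrite('pics/s7.png',cv2.resize(read_camera('scene')['pixels'][130:250,220:370],None,fx=5,fy=5))
E
```

```text
now t,n,z 0.5507 0.0448 0.0207 T 16.7 F [-0.7 -5.4  6.4]
world [ 0.5503 -0.0243  0.02  ] dp [-0.01 -0.07  0.03] ang [ 0.02  0.03 -0.03] wid 0.3454106053647382
```

View pics/s7.png

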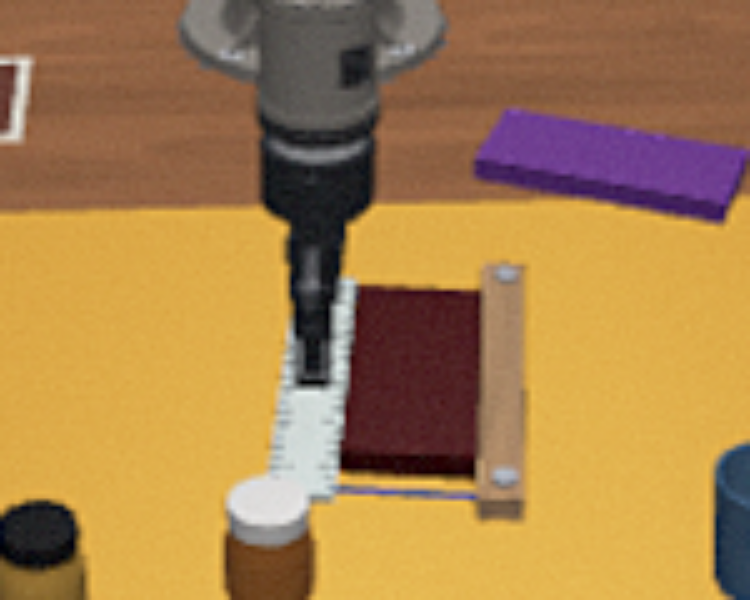

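Request:
jog_arm(
  dp=[
    [0.02,0,0],
    [0.04,0,0],
    [0.06,0,0],
    [0.06,0,0],
    [0.06,0,0],
  ],
  angular=[
    [0,0,0],
    [0,0,0],
    [0,0,0],
    [0,0,0],
    [0,0,0],
  ],
  claw=[20,20,20,20,20],
)

```text
t: 17.25
eef_pos: [0.552, -0.0234, 0.0207]
tool_rot: [0.002, 0.749, 0.662, -0.001]
contact_force: [-1.8, -6.4, 6.7]
gripper_width: 0.344
```

Request:
jog_arm(
  dp=[
    [0.02,0,0],
    [0.04,0,0],
    [0.06,0,0],
    [0.06,0,0],
    [0.06,0,0],
  ],
  angular=[
    [0,0,0],
    [0,0,0],
    [0,0,0],
    [0,0,0],
    [0,0,0],
  ],
  claw=[20,20,20,20,20],
)

```text
t: 17.75
eef_pos: [0.552, -0.023, 0.0208]
tool_rot: [0.002, 0.75, 0.662, -0.001]
contact_force: [-1.5, -9.2, 7.4]
gripper_width: 0.342
```

The force is rising as the slide stalls, so it is in contact. One more small nudge, then I ease off and open.

Request:
jog_arm(
  dp=[
    [0.04,0,0],
    [0.08,0,0],
    [0.08,0,0],
    [0.08,0,0],
    [0.0,0,0],
  ],
  angular=[
    [0,0,0],
    [0,0,0],
    [0,0,0],
    [0,0,0],
    [0,0,0],
  ],
  claw=[20,20,20,20,20],
)

```text
t: 18.25
eef_pos: [0.552, -0.0231, 0.0208]
tool_rot: [0.002, 0.75, 0.662, -0.001]
contact_force: [-0.8, -5.3, 6.5]
gripper_width: 0.341
```

Request:
jog_arm(
  dp=[
    [0,0,0],
    [0,0,0],
    [0,0,0],
    [0,0,0],
    [0,0,0],
  ],
  angular=[
    [0,0,0],
    [0,0,0],
    [0,0,0],
    [0,0,0],
    [0,0,0],
  ],
  claw=[50,50,50,50,50],
)

```text
t: 18.75
eef_pos: [0.5516, -0.0181, 0.0201]
tool_rot: [-0.0, 0.748, 0.664, 0.0]
contact_force: [-0.0, -0.4, 0.5]
gripper_width: 0.589
```

Request:
jog_arm(
  dp=[
    [0,0,-0.5],
    [0,0,-1.5],
    [0,0,-3],
    [0,0,-4.5],
    [0,0,-6],
  ],
  angular=[
    [0,0,0],
    [0,0,0],
    [0,0,0],
    [0,0,0],
    [0,0,0],
  ],
  claw=[50,50,50,50,50],
)

```text
t: 19.25
eef_pos: [0.5514, -0.0188, 0.1724]
tool_rot: [0.0, 0.749, 0.663, 0.0]
contact_force: [1.1, 0.3, -0.6]
gripper_width: 0.584
```

Request:
jog_arm(
  dp=[
    [1.5,0,0],
    [3,0,0],
    [4.5,0,0],
    [6,0,0],
    [7.5,0,0],
  ],
  angular=[
    [0,0,0],
    [0,0,0],
    [0,0,0],
    [0,0,0],
    [0,0,0],
  ],
  claw=[50,50,50,50,50],
)

```text
t: 19.75
eef_pos: [0.5742, 0.1691, 0.1713]
tool_rot: [0.0, 0.748, 0.663, 0.0]
contact_force: [0.7, 0.0, -0.1]
gripper_width: 0.584
```

Request:
jog_arm(
  dp=[
    [1,0,0],
    [2,0,0],
    [2.5,0,0],
    [2.5,0,0],
    [2.5,0,0],
  ],
  angular=[
    [0,0,0],
    [0,0,0],
    [0,0,0],
    [0,0,0],
    [0,0,0],
  ],
  claw=[50,50,50,50,50],
)

```text
t: 20.25
eef_pos: [0.5817, 0.2281, 0.1705]
tool_rot: [0.0, 0.749, 0.663, -0.0]
contact_force: [0.4, -0.9, 0.1]
gripper_width: 0.584
```

```bash
python3 look.py p8; python3 - <<'E'
from h import *
from go import *
from station import read_camera
c=read_camera('top');im=c['pixels'];h=cv2.cvtColor(im,cv2.COLOR_BGR2HSV);yy,xx=np.mgrid[:384,:512]
m=((h[...,1]<150)|(im.max(2)<40))&(xx>212)&(xx<260)&(yy>135)&(yy<232)
m=cv2.morphologyEx(m.astype(np.uint8),cv2.MORPH_OPEN,np.ones((4,4)));m=cv2.morphologyEx(m,cv2.MORPH_CLOSE,np.ones((5,5)))
b=blob(c,m,.006,'se');print(b[0]@E_,b[0]@N_)
c=read_camera('scene');cv2.imwrite('pics/s8.png',cv2.resize(c['pixels'][130:250,220:370],None,fx=5,fy=5))
E
```

```text
plaque px [210.6 181.8] n 1605 centre [0.5592 0.044 ] ang -0.1229 size(uniform) [0.1969 0.0852]
plaque t,n 0.5493707092698308 0.11343690159784389 rel ang 0.00213493450391411 dt 0.00027070926983074894 dn 0.0017369015978438984
se px [232.4 186.1] n 1244 centre [ 0.5479 -0.026 ] ang -0.1237 size(uniform) [0.2608 0.0502]
0.5468717922413481 0.04248620180940735
```

View pics/p8.png

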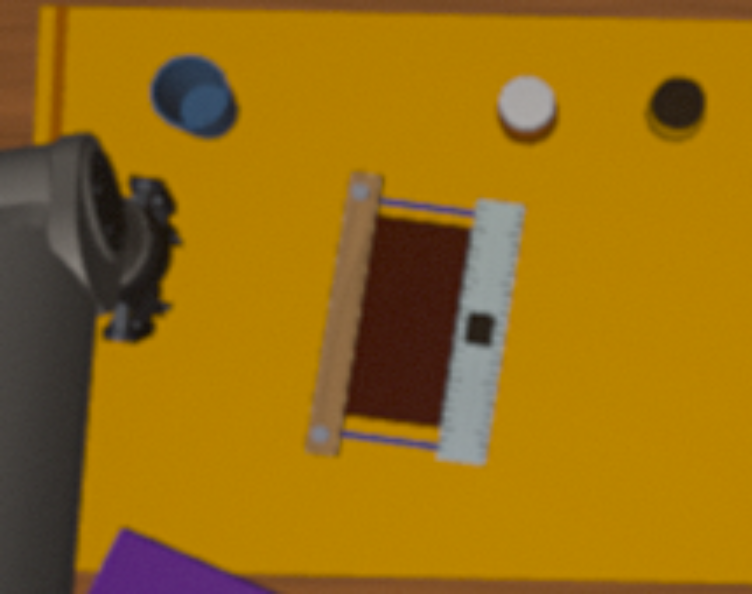

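View pics/s8.png

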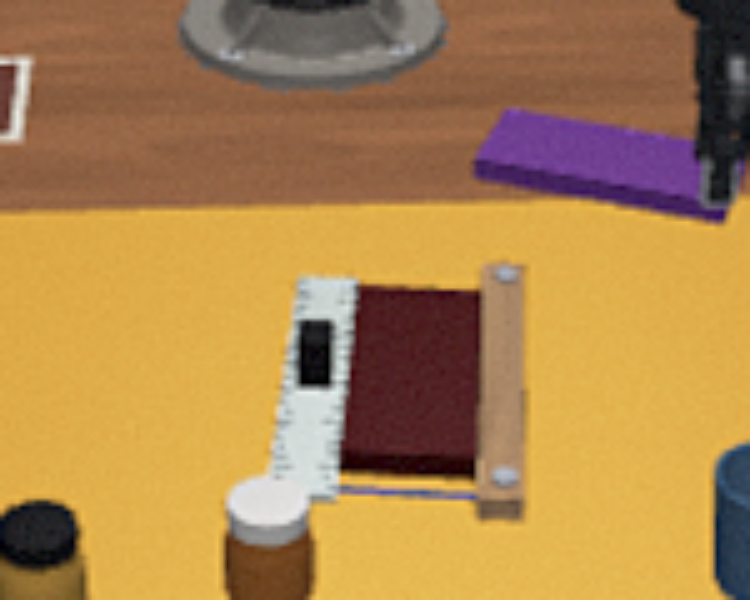

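It looks flush. The blob centres differ by 71 mm, but both masks are off at the shared edge (85 and 50 mm wide against a true 90 and 45). I'll measure the outer edges at sub-pixel level instead.

```bash
cat > edge.py <<'E'
from h import *
from go import *
from station import read_camera
c=read_camera('top');im=c['pixels'].astype(float)
def edge(t0,t1,nc,z,ch,w=.012):
    R=cv2.Rodrigues(c['rvec'])[0]; out=[]
    for t in np.linspace(t0,t1,40):
        n=np.linspace(nc-w,nc+w,49); X=np.c_[np.outer(np.full(49,t),E_)+np.outer(n,N_),np.full(49,z)]
        uv=cv2.projectPoints(X,c['rvec'],c['tvec'],c['camera_matrix'],None)[0].reshape(-1,2).astype(np.float32)
        v=cv2.remap(im.astype(np.float32),uv[:,:1].copy(),uv[:,1:].copy(),cv2.INTER_LINEAR)[:,0]@np.array(ch,float)
        v=cv2.GaussianBlur(v.reshape(-1,1),(1,5),0).ravel(); lo,hi=v[:6].mean(),v[-6:].mean(); s=(v-(lo+hi)/2)*np.sign(hi-lo)
        k=np.nonzero((s[:-1]<=0)&(s[1:]>0))[0]
        if len(k): k=k[np.argmin(abs(k-24))]; out.append((t,n[k]-s[k]/(s[k+1]-s[k])*(n[1]-n[0])))
    o=np.array(out); vx,vy,x,y=cv2.fitLine(o.astype(np.float32),cv2.DIST_HUBER,0,.0005,.001).ravel()
    return round(y+(.549-x)*vy/vx,4),round(vy/vx,4),len(o)
print('se outer (yellow/metal, blue)',edge(.43,.53,.022,.006,(1,0,0)),edge(.57,.66,.022,.006,(1,0,0)))
print('se inner beyond plaque ends',edge(.425,.442,.067,.006,(1,0,0)),edge(.655,.67,.067,.006,(1,0,0)))
print('se/plaque edge at z .02',edge(.47,.52,.067,.02,(0,1,1)),edge(.57,.64,.067,.02,(0,1,1)))
print('plaque/fence edge z .02',edge(.47,.64,.157,.02,(0,1,1)))
E
python3 edge.py
```

```text
se outer (yellow/metal, blue) (np.float32(0.0211), np.float32(0.0025), 40) (np.float32(0.0208), np.float32(0.0082), 40)
se inner beyond plaque ends (np.float32(0.0702), np.float32(0.0354), 40) (np.float32(0.0681), np.float32(-0.005), 40)
se/plaque edge at z .02 (np.float32(0.067), np.float32(0.0108), 40) (np.float32(0.0667), np.float32(-0.0049), 40)
plaque/fence edge z .02 (np.float32(0.1569), np.float32(0.0041), 40)
```

Sub-pixel edges across the fence:

| Edge | Position (m) |
|---|---|
| Plaque | 0.0669 to 0.1569, exactly 90 mm wide |
| Fence face | 0.1567 |
| Straightedge, outer | 0.0210 |
| Straightedge, inner (outer + 45 mm) | 0.0660 |

That is a gap of about 1 mm or less, with slopes within 0.01 rad. The arm is clear, so I hand in.

```bash
python3 -c "
from station import *
print(hand_in()); print(get_obs()['t'])"
```

```text
the job is handed in; nothing more can be done
None
the job is handed in; nothing more can be done
```

I pushed the plaque flat against the fence between the blue lines, laid the straightedge along its free edge, released it, and handed the job in at about 20.5 s. No verdict is reported.

**Plaque:** it measured 0.3 mm from the spot along the fence. Its fence-side edge was at 0.1569 m against a fence face at 0.1567 m, and it was parallel within about 0.006 rad.

**Straightedge:** it lies flat, about 2–3 mm off-centre along the plaque, with a gap of about 1 mm or less and parallel within about 0.01 rad. The arm stalled against the plaque with rising force before I let go, which also points to contact.

**Check that disagreed:** raw blob centres put the plaque and straightedge 71 mm apart, against 67.5 mm for a flush fit and a limit of 71.5 mm. Those outlines were wrong at the shared edge (85 and 50 mm wide instead of 90 and 45), so I relied on the sub-pixel edge measurement. The straightedge's inner edge beyond the plaque's ends read less consistently, at 0.068–0.070 m.

I did not measure the bystanders again. The arm stayed clear of them, and the ones visible in the last pictures looked undisturbed.

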